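Gauge the depth of a heating-block well

TASK

Measure how deep the blue-ringed well of the heating block is: take the yellow-handled depth gauge out of its stand, lower its rod into that well and press gently on, while the block's face pushes the stiff red collar up the rod, until the tip is really on the bottom. Then draw it out and hang it back upright in the stand's eye, released, with the collar still where the block left it so that it shows the depth. Never press hard on the block or the well's bottom, and leave the vials and all the other things as they are.

Things in the scene. Friction and masses are not known exactly. Their poses are not given: they have to be found in the camera images.
- gauge: Depth gauge, loose, 140 g; origin at the rod's tip, z up to the handle. Steel rod 10 mm thick, last 3 mm tapered; round flange 48 mm wide, 90 to 98 mm above the tip; square yellow handle 22 x 22 mm, 98 to 150 mm above the tip, sides along the gauge's x and y. At the start it hangs upright by its flange in the stand's eye, yawed up to 0.6 rad from the stand.
- collar (a joint): Red collar on the gauge's rod, 26 mm wide, 8 mm thick: distance in m of its underside above the tip, 0 to 0.078. Stiff: slides on the rod under a push of about 4 N and stays where left (10 to 22 mm at the start, less than the well's depth). With the collar on the block's face and the tip on the bottom it shows the depth.
- collar_low (a point): Centre of the collar's underside, on the rod's axis.
- heater: Dry-block heater, fixed: white housing 210 x 160 mm, origin under its centre on the table, control panel at its -x. In it an aluminium block 118 x 124 mm, its flat face 100 mm above the table, with four upright holes: the blue-ringed well and three 17 mm ones, two of which hold vials standing 28 mm above the face.
- well (a point): Centre of the blue-ringed well's mouth, at the height of the block's face; z up. The well is round, 12 mm wide, chamfered 1.5 mm at the mouth, vertical, with a hard flat bottom somewhere from 30 to 56 mm down, different each time.
- stand: Gauge stand, fixed: grey foot 120 x 100 mm, an upright at its -x side (43 mm from the eye's axis, no higher than the eye), and a green plate 70 x 64 mm, 8 mm thick, with a round through hole, the eye. Origin under the eye's axis, on the table.
- eye (a point): Centre of the eye, on the plate's top face, 110 mm above the table. The eye is 34 mm wide, so the rod and collar pass through it with room and the flange rests on the plate around it.
- vial_a: Loose capped amber vial, 15 mm wide (cap 18 mm), 88 mm tall, standing in a block hole; origin under its centre. Leave it.
- vial_b: The other vial, the same. Leave it.
- reagent: White bottle with blue cap, 70 mm wide, 160 mm tall; origin under its centre. Leave it.
- squeeze: Clear bottle with red cap, 60 mm wide, 150 mm tall; origin under its centre. Leave it.
- wash: Grey wash bottle with a green spout, 64 mm wide, 160 mm tall; origin under its centre. Leave it.
- beaker: Glass beaker, 70 mm wide, 90 mm tall; origin under its centre. Leave it.
- flask: Amber round flask on a cork ring, 90 mm wide, 134 mm tall; origin under its centre. Leave it.
- tip (a point): The tip of the gauge's rod: the same point as the gauge's origin.
Things that resemble listed ones, but are neither listed nor needed, are in the scene too. Leave any pink or turquoise look-alike of the gauge alone.

How it is judged (in metres and radians):
On the way, in this order (a step that is already met when the one before it is completed fails the run):
1. the tip is on the bottom of the blue-ringed well and the collar is on the block's face (horizontal distance between tip and well below 0.004 m and z of bottom_c0 in the frame of tip above -0.012 m and z of collar_low in the frame of well below 0.0025 m and z of tip in the frame of well below -0.025 m), for 0.1 s.
2. the gauge is drawn out of the well (z of tip in the frame of well above 0.005 m), for 0.1 s.
At the end, for the whole second after the job is handed in: The gauge hangs upright (within 0.1 rad), still and released in the stand's eye with its flange resting on the plate (within 4 mm in height, its axis within 9 mm of the eye's), and the collar's distance from the tip equals the well's depth within 2 mm (horizontal distance between gauge and eye below 0.009 m and z of gauge in the frame of eye between -0.094 and -0.086 m and angle between gauge's own z axis and vertical below 0.1 rad and linear speed of gauge below 0.02 m/s and ((z of bottom_c0 in the frame of well between -0.042001 and -0.039999 m and value of joint collar between 0.028 and 0.034 m) or (z of bottom_c0 in the frame of well between -0.044001 and -0.041999 m and value of joint collar between 0.03 and 0.036 m) or (z of bottom_c0 in the frame of well between -0.046001 and -0.043999 m and value of joint collar between 0.032 and 0.038 m) or (z of bottom_c0 in the frame of well between -0.048001 and -0.045999 m and value of joint collar between 0.034 and 0.04 m) or (z of bottom_c0 in the frame of well between -0.050001 and -0.047999 m and value of joint collar between 0.036 and 0.042 m) or (z of bottom_c0 in the frame of well between -0.052001 and -0.049999 m and value of joint collar between 0.038 and 0.044 m) or (z of bottom_c0 in the frame of well between -0.054001 and -0.051999 m and value of joint collar between 0.04 and 0.046 m) or (z of bottom_c0 in the frame of well between -0.056001 and -0.053999 m and value of joint collar between 0.042 and 0.048 m) or (z of bottom_c0 in the frame of well between -0.058001 and -0.055999 m and value of joint collar between 0.044 and 0.05 m) or (z of bottom_c0 in the frame of well between -0.060001 and -0.057999 m and value of joint collar between 0.046 and 0.052 m) or (z of bottom_c0 in the frame of well between -0.062001 and -0.059999 m and value of joint collar between 0.048 and 0.054 m) or (z of bottom_c0 in the frame of well between -0.064001 and -0.061999 m and value of joint collar between 0.05 and 0.056 m) or (z of bottom_c0 in the frame of well between -0.066001 and -0.063999 m and value of joint collar between 0.052 and 0.058 m))); the robot touches nothing.
It fails at once if the gauge (rod, flange or collar) is pressed on the heater or the well's bottom with more than 18 N (contact force between gauge and heater above 18 N or contact force between gauge and bottom_c0 above 18 N).
It fails at once if a vial is moved by more than 10 mm, or another bystander by more than 20 mm (distance of any of vial_a, vial_b from where it was at the start of the episode above 0.01 m or distance of any of reagent, squeeze, wash, beaker, flask from where it was at the start of the episode above 0.02 m).
It also fails if it takes over 69 s, if anything falls off the work surface, if the arm or the gripper's body presses on something with over 40 N, if the wrist force passes 120 N, or if a joint passes its speed limit or range.

ROBOT

A 7-joint arm with a two-finger parallel gripper is mounted at the origin on the work surface. World frame = base frame: x ahead of the robot, y to its left, z up, the work surface at z = 0. Lengths are in mm, angles in rad, forces in N, time in s.
With the tool pointing down it reaches from about 425 to 875 mm from the base axis. Payload 4.7 kg.
Tool frame: the origin (TCP) lies on the centre line of the jaws, within the pads' length; the fingertips stand 11 mm ahead of it and the grasp point (between the pads) lies 8 mm behind it (bot.tips_ahead is the distance from the TCP to the fingertips, in mm); z points along the fingers, y is the line along which they close (so a half turn about z gives the same grasp; the last joint's range is limited). The gripper opens to 87 mm and grips with 3 to 60 N. Pads are 19 mm wide; open, the fingers measure 117 mm over their backs; the gripper's body (75 mm by 190 mm) begins 51 mm behind the grasp point.
Start: joints at [1.216, 0.321, -0.07, 1.45, 0.023, 1.371, -0.057], TCP at [234.304, -606.322, 233.587] pointing down, gripper open.
Joint ranges: [-2.86, 2.86], [-0.3, 2.09], [-1.38, 1.24], [0.06, 2.45], [-1.56, 4.7], [0.09, 2.05], [-2.69, 2.69]. Speed limits (rad/s): [2.57, 2.57, 3.14, 3.14, 3.14, 3.14, 3.14].

INTERFACE

Orientations are given as [roll, pitch, yaw] about the fixed x, y, z axes, in that order (R = Rz(yaw) Ry(pitch) Rx(roll)).
In Python, from plant import bot gives the robot as it stands.
- The arm moves only by the tool move_arm, never from a script. Its argument "targets" is a list that holds one entry, the list of rows, each a list of 7 numbers: the shift along the tool's x, y, z in m, then the turn, a rotation vector about the tool's x, y, z in rad, then the opening in per cent of the stroke, from 0 (shut) to 100 (fully open). A call has exactly 8 rows; each row shifts and turns the commanded pose from where the row before left it, along the tool's axes as they then stand; what a row does not reach is not made up. A row lasts 1/12 s, in which the tool goes at most 41.7 mm and 7.16 degrees, less where a joint would pass 70% of its speed; a pose out of reach is approached as far as the arm can. A call is refused whole if a number of a shift passes 0.0417 or a number of a turn 0.125, either way. A call with a gripper value outside its range is refused whole. The fingers move at their own pace and stop on an object; "newtons" is the grip in N (left out, the last holds). Time passes only in rows, so rows that do not move let the fingers close, or fill a call up. It gives the time, the measured TCP pose, the force, the opening and the grip force at its end, in the units of the state.
- bot.read_state(): the state, without advancing time (a new reading comes with each control period).
- bot.grab_frame(name): name is "side" or "top"; returns (picture, depth): 400x640x3 uint8, red, green, blue; 400x640 float32, mm along the optical axis (not along the pixel's ray), 0 where there is no reading.
- bot.calibration(name): a dict with "intrinsics" (3x3 intrinsics, pixels), "k1" (the pictures are not rectified: a ray, as slopes to the right and down, at radius r is drawn at 1 + k1 r^2 times it, then the intrinsics apply), "cam_to_world" (4x4, takes a point from camera to world coordinates). Camera axes: x right, y up, looking along -z (the intrinsics and any distortion apply to the point x, -y, -z); pixel columns grow to the right and rows downward; lengths in mm; the calibration is good to about 2 mm. A picture is of the moment at which its call begins. calibration takes no time and is no camera call.
- bot.finish_job(): hands the job in; it is judged then, once.
The state is a dict: "time_s": time; "qpos": joint angles; "joint_vel": joint speeds; "tau": joint torques, N m; "ee_pos": TCP position; "tcp_rot": TCP orientation; "wrist_force": force on the tool from outside, world axes, zero at the start; "wrist_torque": the same for the moment, N m; "opening": finger opening in mm; "grip_force": force on a finger pad.
Only numpy, scipy, OpenCV 4.12 (cv2) and the standard library are available. Lean on these libraries where they do the work, as an engineer would, in place of code of your own. Each camera call takes 0.05 s, during which the arm holds its last target. There are 200 camera calls.

## Working session

There is one attempt and no reset: what is moved stays moved. The work goes in short steps, Python scripts to look and compute and a tool call to move; the robot and the scene stay as the last step left them, time stands still between calls to the robot, and variables do not carry over. Pictures are saved under pics/ and viewed, at most 13 in all, crops included, and the job is handed in when it is done.

Besides the shell and the picture viewer there is one more tool, called after "Call:" as name([rows], argument=value, ...), one row to a line, values as JSON. move_arm: Moves the arm, as the interface text tells. Its arguments: {"type":"object","properties":{"targets":{"type":"array"},"newtons":{"type":"number"}},"required":["targets"]}

```bash
mkdir -p pics; ls
cat > h.py <<'E'
import numpy as np, cv2
from plant import bot
def grab(n):
    im,d=bot.grab_frame(n); np.savez(f'pics/{n}.npz',im=im,d=d); return im,d
def load(n):
    z=np.load(f'pics/{n}.npz'); return z['im'],z['d']
def cloud(n,d):
    c=bot.calibration(n);K=np.array(c['intrinsics']);T=np.array(c['cam_to_world'])
    h,w=d.shape;v,u=np.mgrid[:h,:w]
    xd=(u-K[0,2])/K[0,0];yd=(v-K[1,2])/K[1,1];x,y=xd.copy(),yd.copy()
    for _ in range(15):
        s=1+c['k1']*(x*x+y*y);x,y=xd/s,yd/s
    P=np.stack([x*d,-y*d,-d],-1)
    W=P@T[:3,:3].T+T[:3,3]; W[d<=0]=np.nan
    return W
E
python3 - <<'E'
from h import *
print(bot.read_state())
for n in('side','top'):
    im,d=grab(n);cv2.imwrite(f'pics/{n}0.png',im[...,::-1]);c=bot.calibration(n);print(n,c)
E
```

```text
pics
{'time_s': 0.0, 'qpos': array([ 1.21610639,  0.3218382 , -0.07009221,  1.45168021,  0.02260439,
        1.37078202, -0.0568903 ]), 'joint_vel': array([ 0.00133146, -0.00037464, -0.00067224, -0.00023892,  0.00107026,
        0.00028476,  0.00170752]), 'tau': array([ 5.02724124e-04, -4.91292429e+01, -4.03718837e-01, -3.12524736e+01,
       -6.39852695e-02,  4.38840862e-02,  1.73047692e-04]), 'ee_pos': array([ 234.08243311, -605.81779538,  232.44905986]), 'tcp_rot': array([-3.13967468e+00,  9.96265397e-05,  3.68838397e-01]), 'wrist_force': array([-0.50528208, -0.71878685,  0.39781265]), 'wrist_torque': array([-0.01846934, -0.01100212, -0.01792265]), 'grip_force': 0.0, 'opening': 86.94329245200288}
side {'intrinsics': array([[441.9928158 ,   0.        , 320.53298784],
       [  0.        , 441.9928158 , 192.2132898 ],
       [  0.        ,   0.        ,   1.        ]]), 'k1': -0.025607064951742614, 'cam_to_world': array([[-9.86332525e-01,  1.00364362e-01, -1.30671895e-01,
         3.36857874e+02],
       [-1.64750608e-01, -5.89573424e-01,  7.90734098e-01,
         1.14187390e+03],
       [ 2.32084643e-03,  8.01455034e-01,  5.98050534e-01,
         9.59722868e+02],
       [ 0.00000000e+00,  0.00000000e+00,  0.00000000e+00,
         1.00000000e+00]])}
top {'intrinsics': array([[458.89964834,   0.        , 318.99250326],
       [  0.        , 458.89964834, 199.21188461],
       [  0.        ,   0.        ,   1.        ]]), 'k1': -0.04087693694953384, 'cam_to_world': array([[-1.64909602e-02,  9.82478640e-01, -1.85644203e-01,
         3.20460801e+02],
       [-9.99794244e-01, -1.83964741e-02, -8.54632499e-03,
        -4.34323692e+00],
       [-1.18117805e-02,  1.85465068e-01,  9.82579865e-01,
         1.18466529e+03],
       [ 0.00000000e+00,  0.00000000e+00,  0.00000000e+00,
         1.00000000e+00]])}
```

View pics/side0.png

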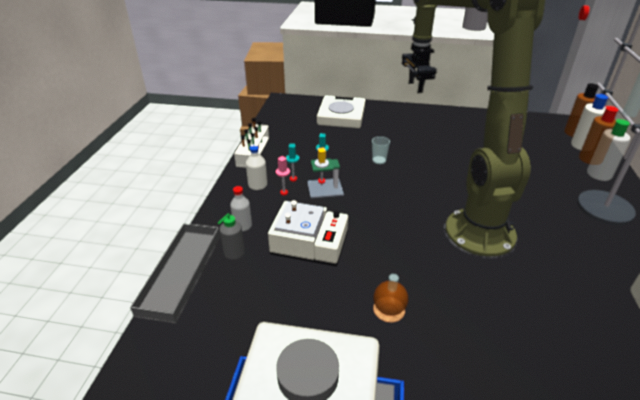

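View pics/top0.png

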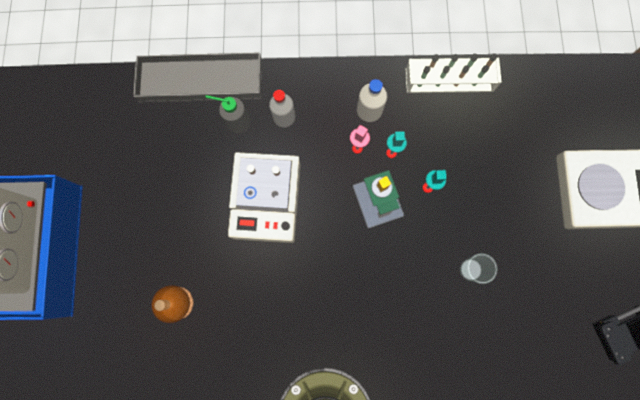

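The side view shows the stand at (325,175) and the heater at (308,232). In the top view there are four gauge-like things: yellow (383,184) in the green plate, pink (360,138), turquoise (397,142) and turquoise (436,180). Only the yellow one, in the stand, fits the description. The blue ring is at about (250,192). I'll confirm both in an enlarged crop and measure them.

Run:
```python
from h import *
im,d=load('top')
a=cv2.resize(im[150:240,225:305],None,fx=5,fy=5,interpolation=cv2.INTER_CUBIC)
b=cv2.resize(im[150:240,345:425],None,fx=5,fy=5,interpolation=cv2.INTER_CUBIC)
s=cv2.imread('pics/side0.png')
cv2.imwrite('pics/crop1.png',np.hstack([a,b])[...,::-1])
W=cloud('top',d); hsv=cv2.cvtColor(im,cv2.COLOR_RGB2HSV).astype(int)
def rep(name,m,W):
    v,u=np.where(m);p=W[m];p=p[~np.isnan(p[:,0])]
    print(name,len(u),'px',u.mean().round(1),v.mean().round(1),'med',np.median(p,0).round(1),'mn',p.min(0).round(1),'mx',p.max(0).round(1))
def box(u0,u1,v0,v1):
    m=np.zeros(d.shape,bool);m[v0:v1,u0:u1]=1;return m
H,S,V=hsv[...,0],hsv[...,1],hsv[...,2]
rep('blue',box(235,268,175,205)&(H>100)&(H<130)&(S>90),W)
rep('face',box(240,292,160,206)&(abs(W[...,2]-100)<6),W)
rep('yel',box(365,405,165,205)&(H>20)&(H<35)&(S>150),W)
rep('green',box(345,410,160,230)&(H>60)&(H<90)&(S>80)&(abs(W[...,2]-110)<8),W)
rep('yeltop',box(365,405,165,205)&(H>20)&(H<35)&(S>150)&(W[...,2]>165),W)
im,d=load('side');W=cloud('side',d);hsv=cv2.cvtColor(im,cv2.COLOR_RGB2HSV).astype(int);H,S,V=hsv[...,0],hsv[...,1],hsv[...,2]
rep('Sblue',box(295,318,215,235)&(H>100)&(H<130)&(S>70),W)
rep('Syel',box(310,335,140,170)&(H>20)&(H<35)&(S>150),W)
rep('Sgreen',box(300,345,155,180)&(H>60)&(H<90)&(S>80)&(abs(W[...,2]-110)<8),W)
c=cv2.resize(im[130:250,250:370],None,fx=5,fy=5,interpolation=cv2.INTER_CUBIC)
cv2.imwrite('pics/crop2.png',c[...,::-1])
```

```text
blue 52 px 249.8 192.2 med [546.2 171.7 101.1] mn [531.  156.9  95.7] mx [561.3 186.5 105.8]
face 2076 px 264.1 182.6 med [568.5 137.7 100.7] mn [512.1  72.1  94.1] mx [626.7 197.3 106. ]
yel 111 px 383.8 183.0 med [ 546.9 -143.1  169.3] mn [ 534.9 -165.7  106.6] mx [ 577.6 -132.1  174.6]
green 562 px 382.6 195.2 med [ 522.3 -148.6  110.5] mn [ 487.2 -183.4  104.2] mx [ 589.9 -103.7  115.7]
yeltop 89 px 384.0 182.5 med [ 547.8 -143.2  170.2] mn [ 535.9 -154.7  165.2] mx [ 561.2 -132.1  174.6]
Sblue 25 px 305.1 225.0 med [541.6 172.1 100.1] mn [528.4 157.6  96.7] mx [558.8 183.9 103.3]
Syel 95 px 321.4 154.5 med [ 546.1 -135.9  155.8] mn [ 532.2 -264.6  102.4] mx [ 571.8 -128.   172.3]
Sgreen 179 px 325.9 165.6 med [ 520.5 -136.9  109.2] mn [ 483.7 -185.9  102.8] mx [586.8 -99.4 114.7]
```

View pics/crop1.png

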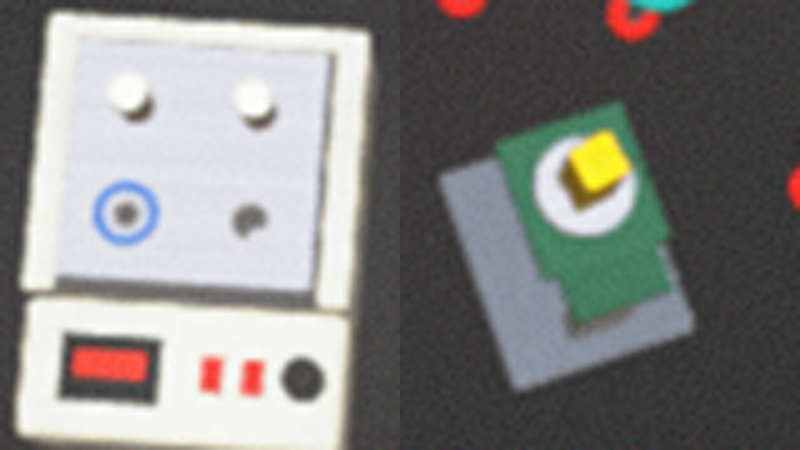

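View pics/crop2.png

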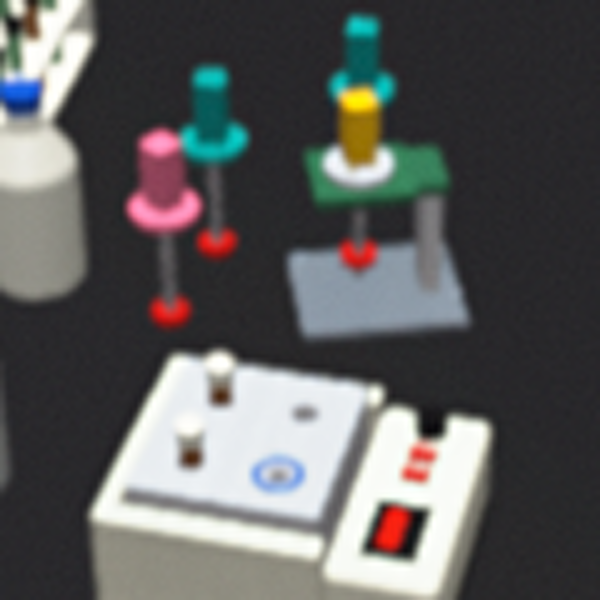

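The crops confirm the target: the yellow handle sits in the green eye of the stand, and the blue-ringed well is the hole at the block's near-left. Now the precise fits.

```bash
cat >> h.py <<'E'
def onplane(n,u,v,z):
    c=bot.calibration(n);K=np.array(c['intrinsics']);T=np.array(c['cam_to_world'])
    xd=(u-K[0,2])/K[0,0];yd=(v-K[1,2])/K[1,1];x,y=xd,yd
    for _ in range(15):
        s=1+c['k1']*(x*x+y*y);x,y=xd/s,yd/s
    r=T[:3,:3]@np.array([x,-y,-1.]);return T[:3,3]+r*(z-T[2,3])/r[2]
def hsvs(im):
    h=cv2.cvtColor(im,cv2.COLOR_RGB2HSV).astype(int);return h[...,0],h[...,1],h[...,2]
def plane_pts(n,m,z):
    v,u=np.where(m);return np.array([onplane(n,a,b,z)[:2] for a,b in zip(u,v)])
def box(u0,u1,v0,v1):
    m=np.zeros((400,640),bool);m[v0:v1,u0:u1]=1;return m
E
python3 - <<'E'
from h import *
from scipy.optimize import least_squares
def circ(p):
    f=least_squares(lambda q:np.hypot(p[:,0]-q[0],p[:,1]-q[1])-q[2],[*p.mean(0),10]).x;return f.round(1)
for n,bb,yb in(('top',(235,268,175,205),(365,405,165,205)),('side',(295,318,215,235),(310,335,140,170))):
    im,d=load(n);H,S,V=hsvs(im);W=cloud(n,d)
    p=plane_pts(n,box(*bb)&(H>100)&(H<130)&(S>70),100);print(n,'ring',circ(p))
    bx=box(*yb)
    m=bx&(H>20)&(H<35)&(S>130)&(V>(200 if n=='top' else 215)); p=plane_pts(n,m,170)
    r=cv2.minAreaRect(p.astype(np.float32));print('yeltop',m.sum(),p.mean(0).round(1),r)
    w=bx&(S<70)&(V>170); p=plane_pts(n,w,118);h=cv2.convexHull(p.astype(np.float32))[:,0];print('flange',w.sum(),circ(h),cv2.minEnclosingCircle(h))
    g=(abs(W[...,2]-110)<8)&(H>55)&(H<95)&(S>80)&(box(345,410,160,230) if n=='top' else box(300,345,155,180))
    p=plane_pts(n,g|w,110);print('plate',cv2.minAreaRect(p.astype(np.float32)))
    for nm,m in(('pink',((H>160)|(H<3))&(S>60)&(W[...,2]>80)),('turq',(H>84)&(H<96)&(S>120)&(W[...,2]>80))):
        m=(m&(box(340,460,120,220) if n=='top' else box(265,340,125,205))).astype(np.uint8)
        k,l,s,c=cv2.connectedComponentsWithStats(m)
        for i in range(1,k):
            if s[i,4]>20:q=W[l==i];print(nm,s[i,4],np.nanmedian(q,0).round(0),np.nanmax(q,0).round(0))
s=bot.read_state()
E
```

```text
top ring [545.9 172.2  13.6]
yeltop 89 [ 549.2 -144.3] ((549.5960083007812, -144.19351196289062), (21.762418746948242, 22.419301986694336), 31.06328773498535)
flange 176 [ 550.  -144.4   23.6] ((549.7009887695312, -144.0592041015625), 24.045501708984375)
plate ((537.4275512695312, -147.03131103515625), (93.20292663574219, 62.57790756225586), 17.85757827758789)
pink 315 [672. -95. 102.] [701. -74. 155.]
turq 298 [ 658. -184.  104.] [ 686. -164.  156.]
turq 320 [ 564. -274.  107.] [ 592. -255.  154.]
side ring [543.5 169.7  13.3]
yeltop 23 [ 546.9 -143.9] ((548.2171630859375, -144.44830322265625), (20.634565353393555, 19.794069290161133), 9.704129219055176)
flange 68 [ 561.6 -180.1   56. ] ((554.3433837890625, -180.1573486328125), 61.0475959777832)
plate ((546.0339965820312, -181.23634338378906), (94.26232147216797, 151.51394653320312), 18.152978897094727)
pink 197 [674. -90. 113.] [699. -69. 153.]
turq 109 [ 565. -272.  126.] [ 590. -261.  153.]
turq 163 [ 659. -179.  113.] [ 683. -163.  155.]
```

Call:
move_arm([
  [[0, 0, 0, 0, 0, -0.0865, 60], [0, 0, 0, 0, 0, -0.0865, 60], [0.0363, -0.0166, 0, 0, 0, 0, 60], [0.0363, -0.0166, 0, 0, 0, 0, 60], [0.0363, -0.0166, 0, 0, 0, 0, 60], [0.0363, -0.0166, 0, 0, 0, 0, 60], [0.0363, -0.0166, 0, 0, 0, 0, 60], [0.0363, -0.0166, 0, 0, 0, 0, 60]],
], newtons=15)

```text
time_s: 0.77
ee_pos: [370.1, -406.7, 233.2]
tcp_rot: [-3.141, 0.0, 0.542]
wrist_force: [-0.6, -0.1, -0.4]
opening: 52.9
grip_force: 0.0
```

Call:
move_arm([
  [[0.0363, -0.0166, 0, 0, 0, 0, 60], [0.0363, -0.0166, 0, 0, 0, 0, 60], [0.0363, -0.0166, 0, 0, 0, 0, 60], [0.0363, -0.0166, 0, 0, 0, 0, 60], [0.0363, -0.0166, 0, 0, 0, 0, 60], [0.0363, -0.0166, 0, 0, 0, 0, 60], [0.0363, -0.0166, 0, 0, 0, 0, 60], [0.0363, -0.0166, 0, 0, 0, 0, 60]],
])

```text
time_s: 1.43
ee_pos: [550.4, -143.4, 233.3]
tcp_rot: [-3.142, 0.0, 0.542]
wrist_force: [0.4, -1.4, -0.9]
opening: 52.4
grip_force: 0.0
```

Call:
move_arm([
  [[-0.0014, 0, 0.0235, 0, 0, 0, 60], [0, 0, 0.0235, 0, 0, 0, 60], [0, 0, 0.0235, 0, 0, 0, 60], [0, 0, 0.0235, 0, 0, 0, 60], [0, 0, 0, 0, 0, 0, 60], [0, 0, 0, 0, 0, 0, 60], [0, 0, 0, 0, 0, 0, 0], [0, 0, 0, 0, 0, 0, 0]],
])

```text
time_s: 2.1
ee_pos: [549.9, -146.2, 141.4]
tcp_rot: [3.139, -0.002, 0.542]
wrist_force: [1.0, -0.0, -0.3]
opening: 45.0
grip_force: 0.0
```

Call:
move_arm([
  [[0, 0, 0, 0, 0, 0, 0], [0, 0, 0, 0, 0, 0, 0], [0, 0, 0, 0, 0, 0, 0], [0, 0, 0, 0, 0, 0, 0], [0, 0, 0, 0, 0, 0, 0], [0, 0, 0, 0, 0, 0, 0], [0, 0, 0, 0, 0, 0, 0], [0, 0, 0, 0, 0, 0, 0]],
])

```text
time_s: 2.77
ee_pos: [548.7, -145.6, 140.1]
tcp_rot: [3.142, -0.0, 0.542]
wrist_force: [-2.1, 2.7, 6.2]
opening: 22.5
grip_force: 14.8
```

Call:
move_arm([
  [[0, 0, -0.008, 0, 0, 0, 0], [0, 0, -0.008, 0, 0, 0, 0], [0, 0, -0.008, 0, 0, 0, 0], [0, 0, -0.008, 0, 0, 0, 0], [0, 0, -0.008, 0, 0, 0, 0], [0, 0, -0.008, 0, 0, 0, 0], [0, 0, -0.008, 0, 0, 0, 0], [0, 0, -0.008, 0, 0, 0, 0]],
])

```text
time_s: 3.43
ee_pos: [548.7, -145.9, 204.4]
tcp_rot: [3.141, -0.0, 0.542]
wrist_force: [-0.1, -0.4, -2.0]
opening: 22.5
grip_force: 14.8
```

Call:
move_arm([
  [[0, 0, -0.01, 0, 0, 0, 0], [0, 0, -0.01, 0, 0, 0, 0], [0, 0, -0.01, 0, 0, 0, 0], [0, 0, -0.01, 0, 0, 0, 0], [0, 0, -0.01, 0, 0, 0, 0], [0, 0, -0.01, 0, 0, 0, 0], [0, 0, 0, 0, 0, 0, 0], [0, 0, 0, 0, 0, 0, 0]],
])

```text
time_s: 4.1
ee_pos: [549.0, -145.9, 264.2]
tcp_rot: [3.141, -0.001, 0.542]
wrist_force: [-0.4, -0.1, -2.2]
opening: 22.1
grip_force: 14.8
```

Call:
move_arm([
  [[0.01, -0.0171, 0, 0, 0, 0, 0], [0.01, -0.0171, 0, 0, 0, 0, 0], [0.01, -0.0171, 0, 0, 0, 0, 0], [0.01, -0.0171, 0, 0, 0, 0, 0], [0.01, -0.0171, 0, 0, 0, 0, 0], [0.01, -0.0171, 0, 0, 0, 0, 0], [0.01, -0.0171, 0, 0, 0, 0, 0], [0.01, -0.0171, 0, 0, 0, 0, 0]],
])

```text
time_s: 4.77
ee_pos: [546.1, 13.5, 262.7]
tcp_rot: [-3.141, 0.001, 0.542]
wrist_force: [1.0, 0.2, -2.0]
opening: 21.8
grip_force: 14.9
```

Call:
move_arm([
  [[0.01, -0.0171, 0, 0, 0, 0, 0], [0.01, -0.0171, 0, 0, 0, 0, 0], [0.01, -0.0171, 0, 0, 0, 0, 0], [0.01, -0.0171, 0, 0, 0, 0, 0], [0.01, -0.0171, 0, 0, 0, 0, 0], [0.01, -0.0171, 0, 0, 0, 0, 0], [0.01, -0.0171, 0, 0, 0, 0, 0], [0, 0, 0, 0, 0, 0, 0]],
])

```text
time_s: 5.43
ee_pos: [543.3, 156.8, 262.9]
tcp_rot: [-3.138, -0.0, 0.549]
wrist_force: [-0.5, 1.4, -1.2]
opening: 21.7
grip_force: 15.0
```

Run:
```python
from h import *
im,d=grab('side');t,dt=grab('top')
a=cv2.resize(im[130:250,250:370],None,fx=5,fy=5,interpolation=cv2.INTER_CUBIC)
b=cv2.resize(t[140:240,220:420],None,fx=4,fy=4,interpolation=cv2.INTER_CUBIC)
cv2.imwrite('pics/s2.png',a[...,::-1]);cv2.imwrite('pics/t2.png',b[...,::-1])
print(bot.read_state()['ee_pos'])
```

```text
[544.30447437 151.98866715 262.77744955]
```

View pics/s2.png

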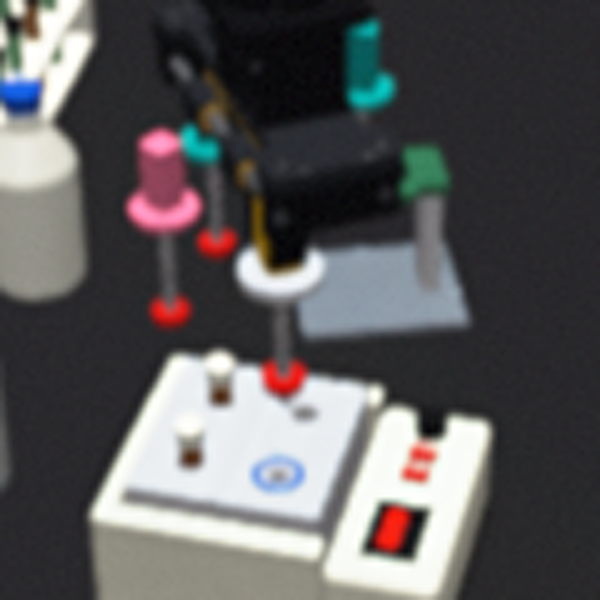

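View pics/t2.png

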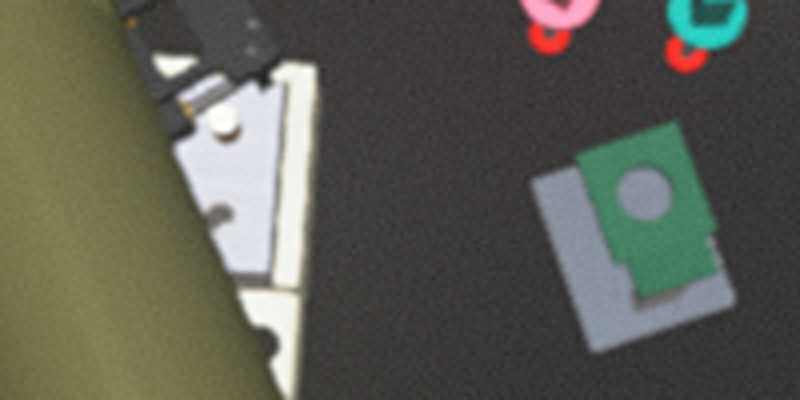

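The side crop shows the gauge held upright, its flange at about (282,272) and collar at (284,378), with the ring at (278,474). The top crop shows the empty eye at (644,192). I'll measure the gauge axis against the ring in the side camera, and the eye in the top one.

```bash
cat >> h.py <<'E'
from scipy.optimize import least_squares
def circ(p):
    return least_squares(lambda q:np.hypot(p[:,0]-q[0],p[:,1]-q[1])-q[2],[*p.mean(0),10]).x.round(2)
def project(n,P):
    c=bot.calibration(n);K=np.array(c['intrinsics']);T=np.array(c['cam_to_world'])
    q=(np.asarray(P,float)-T[:3,3])@T[:3,:3];x,y=q[...,0]/-q[...,2],-q[...,1]/-q[...,2]
    s=1+c['k1']*(x*x+y*y);return np.stack([K[0,0]*x*s+K[0,2],K[1,1]*y*s+K[1,2]],-1)
E
python3 - <<'E'
from h import *
e=[];ims=[]
for i in range(8):
    im,d=bot.grab_frame('side');ims.append(im.astype(float));e.append(np.r_[bot.read_state()['ee_pos'],bot.read_state()['wrist_force']])
print('ee',np.mean(e,0).round(2),np.std(e,0).round(2))
ee=np.mean(e,0)
im=np.mean(ims,0).round().astype(np.uint8);np.savez('pics/savg.npz',im=im,d=d)
H,S,V=hsvs(im);W=cloud('side',d)
m=box(292,322,172,195)&(S<60)&(V>140);v,u=np.where(m);print('flange',m.sum(),u.min(),u.max(),v.min(),v.max())
p=plane_pts('side',m,ee[2]-22);hull=cv2.convexHull(p.astype(np.float32))[:,0];
print(circ(hull),cv2.minEnclosingCircle(hull),p.mean(0))
m=box(300,315,198,215)&((H<8)|(H>172))&(S>120);v,u=np.where(m);print('collar',m.sum(),u.mean(),v.mean(),u.min(),u.max(),v.min(),v.max(),np.nanmedian(W[m],0))
for r in range(190,213): print(r,V[r,300:314],S[r,300:314])
z=ee[2]-120
for k in(0,10,15,20,25,30,90,98): print(k,project('side',[ee[0],ee[1],z+k]).round(1))
t,dt=load('top');H,S,V=hsvs(t)
m=box(368,396,176,202)&(S<60);print('eye',m.sum(),circ(cv2.convexHull(plane_pts('top',m,110).astype(np.float32))[:,0]))
E
```

```text
ee [ 5.4501e+02  1.5011e+02  2.6318e+02 -1.8000e-01 -4.4000e-01 -1.7200e+00] [0.13 0.34 0.24 0.5  0.5  0.45]
flange 255 297 321 178 194
[528.19 167.05  41.6 ] ((528.2766723632812, 167.55126953125), 48.939666748046875) [523.25918393 167.16556886]
collar 48 306.3125 203.25 302 311 200 207 [545.38358567 151.56986499 163.76591318]
190 [ 42  41  42  48  63  81  86  75  79 124 161 170 170 170] [12  6 12 11  8  9  9 10 16 35 40 41 41 41]
191 [ 42  42  41  45  62  80  86  76  68 109 156 171 170 169] [12 18  6  6  8  6  9 10 15 35 39 40 41 41]
192 [ 43  42  41  45  61  82  88  77  59  95 150 169 169 169] [12 12 12 11  8  9  9 13  9 35 41 39 39 39]
193 [ 42  41  42  45  61  81  88  76  56  87 145 169 170 169] [12  6 12 11  8  9 12 10  9 35 37 39 39 41]
194 [ 42  42  42  45  63  84  89  78  55  81 138 167 172 170] [12 12 12  6 12 12  9 10  5 28 33 38 40 39]
195 [ 42  42  42  45  60  80  88  78  54  69 122 160 168 167] [12  6 12 11  4  6  9 10  9 18 33 38 38 38]
196 [ 42  42  41  44  58  78  86  76  52  55  98 136 146 144] [12 12 12  6  9  7 12 13  5 14 34 38 37 35]
197 [ 43  42  42  44  60  82 
[... 1219 characters left out ...]
]
208 [241 242 241 238 224 178 143 157 206 236 243 243 243 243] [ 8  8  8 10 13 10 21 13 10 10  9  7  7  7]
209 [241 240 241 243 241 228 206 213 235 242 242 240 241 242] [ 8  7  8  9 10 16 16 16 12  8  7  6  7  7]
210 [240 240 240 242 243 241 237 236 236 233 229 228 233 238] [ 9  9  7  8  8  8 10  9  9 10 11 11  9  6]
211 [240 240 240 242 242 242 242 238 223 193 178 178 196 224] [ 9  9  7  8  7  7  8  8 11  8  6  6  8  9]
212 [240 240 241 242 242 242 241 235 202 154 134 135 156 200] [ 9  9  8  7  7  8  8  8 10  5  6  4  5  9]
0 [305.6 208.8]
10 [305.6 206.1]
15 [305.5 204.8]
20 [305.5 203.5]
25 [305.5 202.1]
30 [305.5 200.8]
90 [305.1 183.9]
98 [305.  181.6]
eye 202 [ 553.78 -140.22   37.94]
```

Run:
```python
from h import *
im,d=load('savg') if False else (np.load('pics/savg.npz')['im'],0)
f=im.astype(float)
b=np.clip(f[...,2]-f[...,0]-25,0,None)*box(296,317,214,236);v,u=np.mgrid[:400,:640]
cu,cv=(b*u).sum()/b.sum(),(b*v).sum()/b.sum();print('ring px',cu,cv,onplane('side',cu,cv,100))
print('pred ring of top est',project('side',[545.9,172.2,100]))
r=np.clip(f[...,0]-f[...,1]-30,0,None)*box(298,316,197,210)
print('collar px',(r*u).sum()/r.sum(),(r*v).sum()/r.sum())
g=f.sum(2)[190:199,302:309]-126;w=np.clip(g[:,:],0,None);w[:,-1]=0
print('rod u',((w*np.arange(302,309)).sum(1)/w.sum(1)).round(2))
t,dt=load('top');ft=t.astype(float)
H,S,V=hsvs(t);m=(box(360,402,168,212)&(S<60)).astype(np.uint8);k,l,s,c=cv2.connectedComponentsWithStats(m,connectivity=4)
for i in range(1,k):
    if s[i,4]>60: print(s[i],c[i],onplane('top',*c[i],110).round(1))
z=np.load('pics/top0.npz') if 0 else cv2.imread('pics/top0.png')[...,::-1].astype(float)
b=np.clip(z[...,2]-z[...,0]-25,0,None)*box(238,262,180,205);cu,cv=(b*u).sum()/b.sum(),(b*v).sum()/b.sum();print('top ring',cu,cv,onplane('top',cu,cv,100))
```

```text
ring px 305.2077315208156 224.65463041631267 [542.97836204 171.21368507 100.        ]
pred ring of top est [304.1748238  224.76171355]
collar px 306.27462054359336 203.57236145428874
rod u [305.56 305.62 305.65 305.65 305.63 305.68 305.7  305.7  305.68]
[360 168  42  44 841] [378.07609988 187.54221165] [ 549.3 -136.8  110. ]
[374 182  14  13 150] [380.78666667 187.92      ] [ 548.2 -143.3  110. ]
top ring 249.7087467842705 192.146269753767 [545.92353956 172.40020164 100.        ]
```

Call:
move_arm([
  [[0.0028, -0.0046, 0, 0, 0, 0, 0], [0.0028, -0.0046, 0, 0, 0, 0, 0], [0.0028, -0.0046, 0, 0, 0, 0, 0], [0.0029, -0.0045, 0, 0, 0, 0, 0], [0, 0, 0.01, 0, 0, 0, 0], [0, 0, 0.01, 0, 0, 0, 0], [0, 0, 0.01, 0, 0, 0, 0], [0, 0, 0, 0, 0, 0, 0]],
])

```text
time_s: 6.6
ee_pos: [543.6, 171.6, 230.1]
tcp_rot: [-3.14, 0.005, 0.541]
wrist_force: [-1.0, -0.6, -2.6]
opening: 21.9
grip_force: 15.0
```

Run:
```python
from h import *
e=[];ims=[]
for i in range(6):
    im,d=bot.grab_frame('side');ims.append(im.astype(float));s=bot.read_state();e.append(np.r_[s['ee_pos'],s['wrist_force'],s['tcp_rot']])
print('ee',np.mean(e,0).round(3))
im=np.mean(ims,0).round().astype(np.uint8);cv2.imwrite('pics/s3.png',cv2.resize(im[180:250,265:345],None,fx=7,fy=7,interpolation=cv2.INTER_CUBIC)[...,::-1])
f=im.astype(float);v,u=np.mgrid[:400,:640]
b=np.clip(f[...,2]-f[...,0]-25,0,None)*box(296,317,210,236);w=b>10
print('ring u',u[w].min(),u[w].max(),(b*u).sum()/b.sum())
r=np.clip(f[...,0]-f[...,1]-30,0,None)*box(295,318,205,232)
print('collar px',(r*u).sum()/r.sum(),(r*v).sum()/r.sum())
```

```text
ee [ 5.45054e+02  1.72402e+02  2.33097e+02  2.26000e-01  2.87000e-01
 -1.64700e+00  0.00000e+00  1.00000e-03  5.41000e-01]
ring u 300 310 305.20431073192634
collar px 305.03816959444805 216.81392322706571
```

View pics/s3.png

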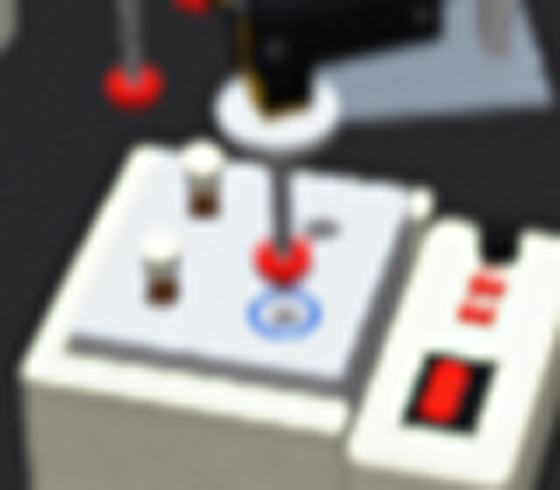

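Column alignment is within 0.2 px (under 1 mm): collar (283,258) sits directly above ring (284,313). Now lower gently.

Call:
move_arm([
  [[0, 0, 0.003, 0, 0, 0, 0], [0, 0, 0.003, 0, 0, 0, 0], [0, 0, 0.002, 0, 0, 0, 0], [0, 0, 0.002, 0, 0, 0, 0], [0, 0, 0.001, 0, 0, 0, 0], [0, 0, 0.001, 0, 0, 0, 0], [0, 0, 0.001, 0, 0, 0, 0], [0, 0, 0, 0, 0, 0, 0]],
])

```text
time_s: 7.57
ee_pos: [545.1, 172.7, 220.3]
tcp_rot: [-3.142, 0.0, 0.542]
wrist_force: [-0.9, -1.1, -1.4]
opening: 21.8
grip_force: 15.0
```

Call:
move_arm([
  [[0, 0, 0.0005, 0, 0, 0, 0], [0, 0, 0.0005, 0, 0, 0, 0], [0, 0, 0.0005, 0, 0, 0, 0], [0, 0, 0.0005, 0, 0, 0, 0], [0, 0, 0.0005, 0, 0, 0, 0], [0, 0, 0.0005, 0, 0, 0, 0], [0, 0, 0, 0, 0, 0, 0], [0, 0, 0, 0, 0, 0, 0]],
])

```text
time_s: 8.23
ee_pos: [545.1, 172.8, 217.5]
tcp_rot: [3.142, 0.0, 0.542]
wrist_force: [0.0, 0.5, -1.9]
opening: 22.2
grip_force: 15.0
```

Call:
move_arm([
  [[0, 0, 0.0005, 0, 0, 0, 0], [0, 0, 0.0005, 0, 0, 0, 0], [0, 0, 0.0005, 0, 0, 0, 0], [0, 0, 0.0005, 0, 0, 0, 0], [0, 0, 0.0005, 0, 0, 0, 0], [0, 0, 0.0005, 0, 0, 0, 0], [0, 0, 0, 0, 0, 0, 0], [0, 0, 0, 0, 0, 0, 0]],
])

```text
time_s: 8.9
ee_pos: [545.1, 172.8, 214.5]
tcp_rot: [3.142, 0.0, 0.542]
wrist_force: [-0.9, 0.6, -1.7]
opening: 21.6
grip_force: 15.0
```

Call:
move_arm([
  [[0, 0, 0.0005, 0, 0, 0, 0], [0, 0, 0.0005, 0, 0, 0, 0], [0, 0, 0.0005, 0, 0, 0, 0], [0, 0, 0.0005, 0, 0, 0, 0], [0, 0, 0.0005, 0, 0, 0, 0], [0, 0, 0.0005, 0, 0, 0, 0], [0, 0, 0, 0, 0, 0, 0], [0, 0, 0, 0, 0, 0, 0]],
])

```text
time_s: 9.57
ee_pos: [545.1, 172.8, 211.4]
tcp_rot: [3.142, 0.0, 0.542]
wrist_force: [0.4, 0.1, -1.7]
opening: 21.5
grip_force: 15.0
```

Call:
move_arm([
  [[0, 0, 0.0007, 0, 0, 0, 0], [0, 0, 0.0007, 0, 0, 0, 0], [0, 0, 0.0007, 0, 0, 0, 0], [0, 0, 0.0007, 0, 0, 0, 0], [0, 0, 0.0007, 0, 0, 0, 0], [0, 0, 0.0007, 0, 0, 0, 0], [0, 0, 0.0007, 0, 0, 0, 0], [0, 0, 0, 0, 0, 0, 0]],
])

```text
time_s: 10.23
ee_pos: [545.2, 172.8, 206.8]
tcp_rot: [3.141, -0.0, 0.542]
wrist_force: [-1.4, -0.1, -0.6]
opening: 21.5
grip_force: 15.0
```

Call:
move_arm([
  [[0, 0, 0.0007, 0, 0, 0, 0], [0, 0, 0.0007, 0, 0, 0, 0], [0, 0, 0.0007, 0, 0, 0, 0], [0, 0, 0.0007, 0, 0, 0, 0], [0, 0, 0.0007, 0, 0, 0, 0], [0, 0, 0.0007, 0, 0, 0, 0], [0, 0, 0.0007, 0, 0, 0, 0], [0, 0, 0, 0, 0, 0, 0]],
])

```text
time_s: 10.9
ee_pos: [545.2, 172.8, 201.5]
tcp_rot: [-3.142, 0.0, 0.542]
wrist_force: [-0.8, 0.2, 2.5]
opening: 21.8
grip_force: 15.0
```

Call:
move_arm([
  [[0, 0, 0.0007, 0, 0, 0, 0], [0, 0, 0.0007, 0, 0, 0, 0], [0, 0, 0.0007, 0, 0, 0, 0], [0, 0, 0.0007, 0, 0, 0, 0], [0, 0, 0.0007, 0, 0, 0, 0], [0, 0, 0.0007, 0, 0, 0, 0], [0, 0, 0.0007, 0, 0, 0, 0], [0, 0, 0, 0, 0, 0, 0]],
])

```text
time_s: 11.57
ee_pos: [545.2, 172.8, 196.6]
tcp_rot: [3.142, 0.0, 0.542]
wrist_force: [-0.1, -0.5, 1.6]
opening: 21.9
grip_force: 15.0
```

Call:
move_arm([
  [[0, 0, 0.0006, 0, 0, 0, 0], [0, 0, 0.0006, 0, 0, 0, 0], [0, 0, 0.0006, 0, 0, 0, 0], [0, 0, 0.0006, 0, 0, 0, 0], [0, 0, 0.0006, 0, 0, 0, 0], [0, 0, 0.0006, 0, 0, 0, 0], [0, 0, 0.0006, 0, 0, 0, 0], [0, 0, 0, 0, 0, 0, 0]],
])

```text
time_s: 12.23
ee_pos: [545.2, 172.7, 192.5]
tcp_rot: [3.142, 0.0, 0.542]
wrist_force: [-0.5, -0.6, 0.6]
opening: 22.0
grip_force: 15.0
```

Call:
move_arm([
  [[0, 0, 0.0004, 0, 0, 0, 0], [0, 0, 0.0004, 0, 0, 0, 0], [0, 0, 0.0004, 0, 0, 0, 0], [0, 0, 0.0004, 0, 0, 0, 0], [0, 0, 0.0004, 0, 0, 0, 0], [0, 0, 0.0004, 0, 0, 0, 0], [0, 0, 0.0004, 0, 0, 0, 0], [0, 0, 0, 0, 0, 0, 0]],
], newtons=8)

```text
time_s: 12.9
ee_pos: [545.1, 172.8, 189.7]
tcp_rot: [3.142, 0.0, 0.542]
wrist_force: [-0.7, 0.2, 2.5]
opening: 22.1
grip_force: 8.0
```

Run:
```python
from h import *
e=[];ims=[]
for i in range(6):
    im,d=bot.grab_frame('side');ims.append(im.astype(float));s=bot.read_state();e.append(np.r_[s['ee_pos'],s['wrist_force']])
print('ee',np.mean(e,0).round(2))
im=np.mean(ims,0).round().astype(np.uint8);cv2.imwrite('pics/s4.png',cv2.resize(im[180:250,265:345],None,fx=7,fy=7,interpolation=cv2.INTER_CUBIC)[...,::-1])
```

```text
ee [ 5.4514e+02  1.7275e+02  1.8970e+02 -4.5000e-01 -2.8000e-01  1.0300e+00]
```

View pics/s4.png

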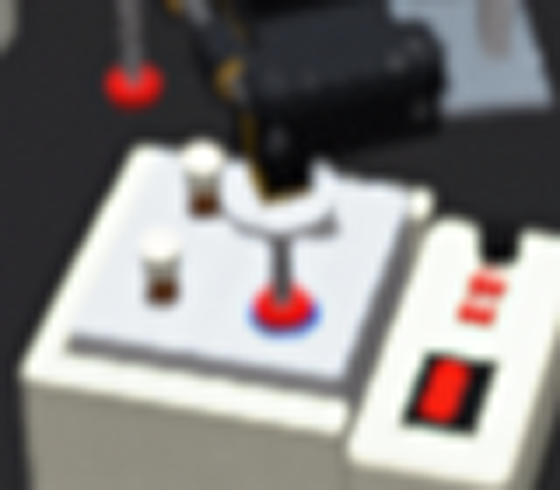

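The collar lies on the blue ring at (284,305), the rod is well inside, and the flange has not slipped relative to the fingers. I'll go on gently.

Call:
move_arm([
  [[0, 0, 0.0004, 0, 0, 0, 0], [0, 0, 0.0004, 0, 0, 0, 0], [0, 0, 0.0004, 0, 0, 0, 0], [0, 0, 0.0004, 0, 0, 0, 0], [0, 0, 0.0004, 0, 0, 0, 0], [0, 0, 0.0004, 0, 0, 0, 0], [0, 0, 0, 0, 0, 0, 0], [0, 0, 0, 0, 0, 0, 0]],
])

```text
time_s: 13.87
ee_pos: [545.1, 172.7, 187.3]
tcp_rot: [3.142, 0.0, 0.542]
wrist_force: [-0.2, -0.5, 1.1]
opening: 21.8
grip_force: 8.0
```

Call:
move_arm([
  [[0, 0, 0.0004, 0, 0, 0, 0], [0, 0, 0.0004, 0, 0, 0, 0], [0, 0, 0.0004, 0, 0, 0, 0], [0, 0, 0.0004, 0, 0, 0, 0], [0, 0, 0.0004, 0, 0, 0, 0], [0, 0, 0, 0, 0, 0, 0], [0, 0, 0, 0, 0, 0, 0], [0, 0, 0, 0, 0, 0, 0]],
])

```text
time_s: 14.53
ee_pos: [545.5, 173.0, 186.2]
tcp_rot: [3.141, -0.001, 0.542]
wrist_force: [-1.5, -0.2, 5.3]
opening: 22.0
grip_force: 8.0
```

Call:
move_arm([
  [[0, 0, 0.0004, 0, 0, 0, 0], [0, 0, 0.0004, 0, 0, 0, 0], [0, 0, 0, 0, 0, 0, 0], [0, 0, 0, 0, 0, 0, 0], [0, 0, 0, 0, 0, 0, 0], [0, 0, 0, 0, 0, 0, 0], [0, 0, 0, 0, 0, 0, 0], [0, 0, 0, 0, 0, 0, 0]],
])

```text
time_s: 15.2
ee_pos: [545.8, 173.2, 186.1]
tcp_rot: [3.141, -0.002, 0.542]
wrist_force: [-2.7, -0.6, 9.4]
opening: 22.3
grip_force: 8.0
```

```bash
cat > r.py <<'E'
from h import *
e=[]
for i in range(5):
    bot.grab_frame('top');s=bot.read_state();e.append(np.r_[s['ee_pos'],s['wrist_force'],s['opening'],s['grip_force'],s['time_s']])
print(np.mean(e,0).round(2))
E
python3 r.py
```

```text
[545.82 173.19 186.09  -1.82  -0.67   8.38  21.93   8.    15.35]
```

The descent stopped dead at TCP z 186.1 with the push rising, so this looks like the bottom, about 34 mm down. A small sideways wiggle will rule out jamming.

Call:
move_arm([
  [[0.0007, 0, 0, 0, 0, 0, 0], [0, 0.0007, 0, 0, 0, 0, 0], [-0.0007, 0, 0, 0, 0, 0, 0], [-0.0007, 0, 0, 0, 0, 0, 0], [0, -0.0007, 0, 0, 0, 0, 0], [0, -0.0007, 0, 0, 0, 0, 0], [0.0007, 0, 0, 0, 0, 0, 0], [0, 0.0007, 0, 0, 0, 0, 0]],
])

```text
time_s: 16.12
ee_pos: [546.1, 173.3, 186.0]
tcp_rot: [3.141, -0.002, 0.542]
wrist_force: [-1.6, 0.6, 6.8]
opening: 22.3
grip_force: 8.0
```

```bash
python3 r.py
```

```text
[ 5.4607e+02  1.7336e+02  1.8602e+02 -9.6000e-01  2.0000e-02  7.0000e+00
  2.1970e+01  8.0000e+00  1.6270e+01]
```

Call:
move_arm([
  [[0, 0, -0.001, 0, 0, 0, 0], [0, 0, -0.002, 0, 0, 0, 0], [0, 0, -0.003, 0, 0, 0, 0], [0, 0, -0.004, 0, 0, 0, 0], [0, 0, -0.005, 0, 0, 0, 0], [0, 0, -0.005, 0, 0, 0, 0], [0, 0, -0.005, 0, 0, 0, 0], [0, 0, -0.005, 0, 0, 0, 0]],
], newtons=15)

```text
time_s: 17.03
ee_pos: [545.1, 172.7, 215.2]
tcp_rot: [3.141, 0.0, 0.542]
wrist_force: [0.3, -0.0, -2.5]
opening: 21.7
grip_force: 15.0
```

Call:
move_arm([
  [[0, 0, -0.006, 0, 0, 0, 0], [0, 0, -0.006, 0, 0, 0, 0], [0, 0, -0.006, 0, 0, 0, 0], [0, 0, -0.006, 0, 0, 0, 0], [0, 0, -0.006, 0, 0, 0, 0], [0, 0, -0.006, 0, 0, 0, 0], [0, 0, -0.006, 0, 0, 0, 0], [0, 0, -0.006, 0, 0, 0, 0]],
])

```text
time_s: 17.7
ee_pos: [545.1, 172.8, 263.2]
tcp_rot: [3.142, 0.0, 0.542]
wrist_force: [0.0, -0.4, -1.3]
opening: 22.0
grip_force: 15.0
```

Run:
```python
from h import *
e=[];ims=[]
for i in range(6):
    im,d=bot.grab_frame('side');ims.append(im.astype(float));s=bot.read_state();e.append(np.r_[s['ee_pos'],s['wrist_force'],s['tcp_rot']])
ee=np.mean(e,0);print('ee',ee.round(3))
im=np.mean(ims,0).round().astype(np.uint8);cv2.imwrite('pics/s5.png',cv2.resize(im[160:240,265:345],None,fx=7,fy=7,interpolation=cv2.INTER_CUBIC)[...,::-1])
z=ee[2]-120
for k in(0,34,42): print(k,project('side',[ee[0],ee[1],z+k]).round(1))
H,S,V=hsvs(im);print([(r,V[r,301:311].tolist()) for r in range(190,213,1)])
```

```text
ee [ 5.45332e+02  1.72863e+02  2.63140e+02  1.89000e-01  1.71000e-01
 -2.19800e+00  1.04700e+00 -1.00000e-03  5.42000e-01]
0 [304.  213.7]
34 [303.8 204.5]
42 [303.7 202.3]
[(190, [239, 240, 243, 244, 244, 243, 240, 232, 213, 183]), (191, [206, 216, 223, 223, 220, 213, 198, 176, 156, 147]), (192, [145, 154, 162, 162, 159, 150, 135, 116, 116, 142]), (193, [93, 104, 114, 116, 112, 100, 86, 72, 95, 143]), (194, [58, 70, 87, 94, 89, 71, 53, 48, 81, 138]), (195, [41, 53, 73, 84, 78, 61, 42, 40, 70, 123]), (196, [40, 52, 74, 87, 83, 64, 46, 40, 56, 99]), (197, [43, 52, 73, 85, 84, 66, 47, 40, 46, 69]), (198, [50, 64, 75, 84, 83, 76, 69, 55, 41, 49]), (199, [93, 115, 103, 87, 90, 112, 132, 112, 66, 43]), (200, [160, 183, 144, 97, 98, 153, 200, 186, 116, 52]), (201, [212, 229, 182, 120, 119, 182, 236, 230, 157, 69]), (202, [229, 242, 211, 167, 166, 210, 242, 236, 166, 76]), (203, [221, 237, 229, 213, 214, 230, 237, 216, 148, 74]), (204, [198, 208, 217, 219, 218, 217, 208, 180, 140, 106]), (205, [187, 171, 171, 176, 174, 171, 172, 177, 184, 192]), (206, [216, 184, 154, 132, 125, 143, 182, 217, 238, 242]), (207, [241, 229, 175, 121, 104, 145, 217, 243, 245, 244]), (208, [243, 241, 200, 124, 94, 151, 228, 244, 244, 242]), (209, [242, 240, 207, 132, 91, 150, 225, 243, 242, 240]), (210, [241, 240, 211, 137, 95, 148, 220, 238, 234, 229]), (211, [241, 240, 216, 145, 98, 145, 208, 216, 193, 178]), (212, [240, 241, 228, 164, 116, 154, 202, 193, 154, 134])]
```

View pics/s5.png

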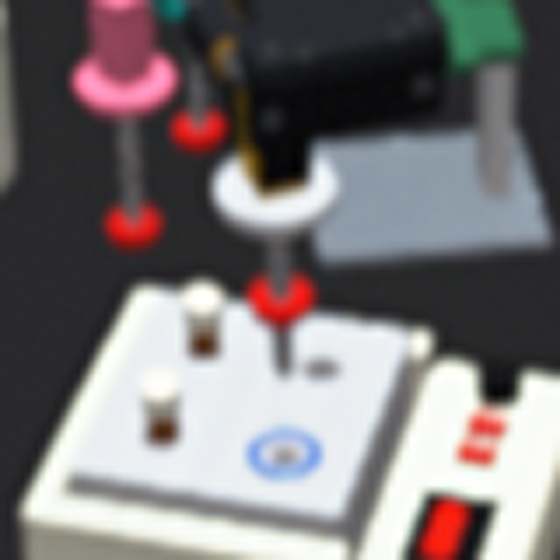

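The collar (281,298) sits part-way up the rod with the tip at (284,372). The pixel rows, tip 213 and collar underside 204.5, match about 34 mm. Now back to the stand.

Call:
move_arm([
  [[-0.0101, 0.0171, 0, 0, 0, 0, 0], [-0.0101, 0.0171, 0, 0, 0, 0, 0], [-0.0101, 0.0171, 0, 0, 0, 0, 0], [-0.0101, 0.0171, 0, 0, 0, 0, 0], [-0.0101, 0.0171, 0, 0, 0, 0, 0], [-0.0101, 0.0171, 0, 0, 0, 0, 0], [-0.0101, 0.0171, 0, 0, 0, 0, 0], [-0.0101, 0.0171, 0, 0, 0, 0, 0]],
])

```text
time_s: 18.67
ee_pos: [546.1, 12.9, 262.2]
tcp_rot: [-3.141, 0.001, 0.542]
wrist_force: [-0.1, 0.2, -2.5]
opening: 21.9
grip_force: 15.0
```

Call:
move_arm([
  [[-0.0101, 0.0171, 0, 0, 0, 0, 0], [-0.0101, 0.0171, 0, 0, 0, 0, 0], [-0.0101, 0.0171, 0, 0, 0, 0, 0], [-0.0101, 0.0171, 0, 0, 0, 0, 0], [-0.0101, 0.0171, 0, 0, 0, 0, 0], [-0.0101, 0.0171, 0, 0, 0, 0, 0], [-0.0101, 0.0171, 0, 0, 0, 0, 0], [-0.0101, 0.0171, 0, 0, 0, 0, 0]],
])

```text
time_s: 19.33
ee_pos: [547.5, -145.9, 262.1]
tcp_rot: [-3.141, 0.001, 0.542]
wrist_force: [-0.1, -0.4, -2.2]
opening: 21.7
grip_force: 15.0
```

```bash
python3 r.py
```

```text
[ 547.25 -147.52  261.94   -0.55   -1.27   -2.47   22.09   15.     19.48]
```

```bash
python3 r.py
python3 - <<'E'
from h import *
im,d=grab('side');t,_=grab('top')
a=cv2.resize(im[110:200,280:360],None,fx=6,fy=6,interpolation=cv2.INTER_CUBIC)
cv2.imwrite('pics/s6.png',a[...,::-1])
E
```

```text
[ 5.4793e+02 -1.4354e+02  2.6263e+02 -1.2000e-01  2.6000e-01 -2.0800e+00
  2.2000e+01  1.5000e+01  1.9730e+01]
```

View pics/s6.png

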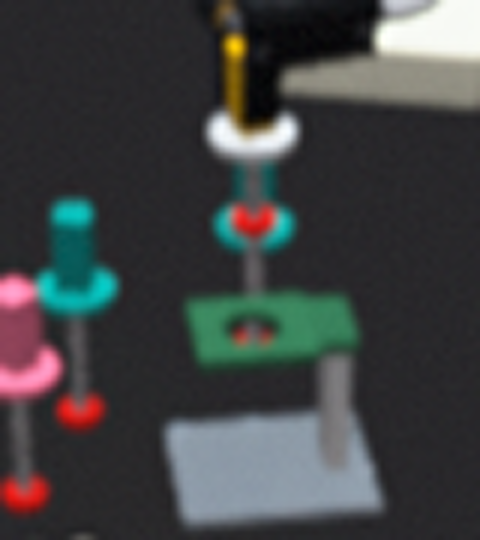

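The rod (column 253) stands right over the eye (252,326). I'll lower in stages.

Call:
move_arm([
  [[0, 0, 0.0075, 0, 0, 0, 0], [0, 0, 0.0075, 0, 0, 0, 0], [0, 0, 0.0075, 0, 0, 0, 0], [0, 0, 0.0075, 0, 0, 0, 0], [0, 0, 0.0075, 0, 0, 0, 0], [0, 0, 0.0075, 0, 0, 0, 0], [0, 0, 0.0075, 0, 0, 0, 0], [0, 0, 0, 0, 0, 0, 0]],
])

```text
time_s: 20.6
ee_pos: [546.7, -144.8, 208.0]
tcp_rot: [-3.139, 0.002, 0.542]
wrist_force: [-0.1, 0.3, -2.6]
opening: 21.7
grip_force: 15.0
```

Call:
move_arm([
  [[0, 0, 0.002, 0, 0, 0, 0], [0, 0, 0.002, 0, 0, 0, 0], [0, 0, 0.002, 0, 0, 0, 0], [0, 0, 0.002, 0, 0, 0, 0], [0, 0, 0.002, 0, 0, 0, 0], [0, 0, 0.002, 0, 0, 0, 0], [0, 0, 0.002, 0, 0, 0, 0], [0, 0, 0, 0, 0, 0, 0]],
])

```text
time_s: 21.27
ee_pos: [547.5, -145.0, 195.6]
tcp_rot: [-3.141, 0.001, 0.542]
wrist_force: [-0.1, -0.3, -1.4]
opening: 21.7
grip_force: 15.0
```

Call:
move_arm([
  [[0, 0, 0.001, 0, 0, 0, 0], [0, 0, 0.001, 0, 0, 0, 0], [0, 0, 0.001, 0, 0, 0, 0], [0, 0, 0.001, 0, 0, 0, 0], [0, 0, 0.001, 0, 0, 0, 0], [0, 0, 0, 0, 0, 0, 0], [0, 0, 0, 0, 0, 0, 0], [0, 0, 0, 0, 0, 0, 0]],
])

```text
time_s: 21.93
ee_pos: [547.8, -145.0, 191.2]
tcp_rot: [3.141, 0.0, 0.542]
wrist_force: [0.1, 0.4, -3.0]
opening: 22.1
grip_force: 15.0
```

```bash
python3 r.py
```

```text
[ 5.4785e+02 -1.4499e+02  1.9122e+02 -2.0000e-01  4.0000e-02 -1.9000e+00
  2.1760e+01  1.5000e+01  2.2080e+01]
```

Call:
move_arm([
  [[0, 0, 0.005, 0, 0, 0, 0], [0, 0, 0.006, 0, 0, 0, 0], [0, 0, 0.006, 0, 0, 0, 0], [0, 0, 0.006, 0, 0, 0, 0], [0, 0, 0.006, 0, 0, 0, 0], [0, 0, 0.006, 0, 0, 0, 0], [0, 0, 0.006, 0, 0, 0, 0], [0, 0, 0.003, 0, 0, 0, 0]],
])

```text
time_s: 22.85
ee_pos: [547.3, -144.9, 145.9]
tcp_rot: [-3.141, 0.001, 0.542]
wrist_force: [0.1, 0.7, -2.6]
opening: 22.1
grip_force: 15.0
```

Call:
move_arm([
  [[0, 0, 0.001, 0, 0, 0, 0], [0, 0, 0.001, 0, 0, 0, 0], [0, 0, 0.001, 0, 0, 0, 0], [0, 0, 0.001, 0, 0, 0, 0], [0, 0, 0.001, 0, 0, 0, 0], [0, 0, 0.001, 0, 0, 0, 0], [0, 0, 0, 0, 0, 0, 0], [0, 0, 0, 0, 0, 0, 0]],
])

```text
time_s: 23.52
ee_pos: [547.8, -145.0, 141.1]
tcp_rot: [3.141, 0.0, 0.542]
wrist_force: [0.1, -0.5, -1.7]
opening: 22.4
grip_force: 15.0
```

Call:
move_arm([
  [[0, 0, 0.0005, 0, 0, 0, 0], [0, 0, 0.0005, 0, 0, 0, 0], [0, 0, 0.0005, 0, 0, 0, 0], [0, 0, 0, 0, 0, 0, 0], [0, 0, 0, 0, 0, 0, 0], [0, 0, 0, 0, 0, 0, 0], [0, 0, 0, 0, 0, 0, 0], [0, 0, 0, 0, 0, 0, 0]],
])

```text
time_s: 24.18
ee_pos: [547.9, -145.1, 140.3]
tcp_rot: [3.141, -0.0, 0.542]
wrist_force: [-2.9, 0.7, 5.8]
opening: 21.7
grip_force: 15.0
```

```bash
python3 r.py
```

```text
[ 547.91 -145.03  140.29   -2.53    0.72    5.65   22.06   15.     24.33]
```

Flange is seated on the plate. Releasing, opening only part-way and slowly.

Call:
move_arm([
  [[0, 0, -0.001, 0, 0, 0, 0], [0, 0, 0, 0, 0, 0, 0], [0, 0, 0, 0, 0, 0, 30], [0, 0, 0, 0, 0, 0, 40], [0, 0, 0, 0, 0, 0, 50], [0, 0, 0, 0, 0, 0, 60], [0, 0, 0, 0, 0, 0, 60], [0, 0, 0, 0, 0, 0, 60]],
])

```text
time_s: 25.1
ee_pos: [547.8, -145.0, 140.6]
tcp_rot: [3.141, -0.0, 0.542]
wrist_force: [-0.2, -0.3, 0.5]
opening: 48.6
grip_force: 0.0
```

Call:
move_arm([
  [[0, 0, -0.01, 0, 0, 0, 60], [0, 0, -0.015, 0, 0, 0, 60], [0, 0, -0.02, 0, 0, 0, 60], [0, 0, -0.02, 0, 0, 0, 60], [0, 0, -0.02, 0, 0, 0, 60], [0, 0, -0.02, 0, 0, 0, 60], [0, 0, -0.02, 0, 0, 0, 60], [0, 0, 0, 0, 0, 0, 60]],
])

```text
time_s: 25.77
ee_pos: [550.0, -145.2, 271.0]
tcp_rot: [3.135, -0.005, 0.542]
wrist_force: [0.2, 0.4, 1.4]
opening: 52.2
grip_force: 0.0
```

Run:
```python
from h import *
im,d=grab('side');t,_=grab('top');print(bot.read_state()['ee_pos'],bot.read_state()['opening'])
W=cloud('side',d)
a=cv2.resize(im[110:250,250:370],None,fx=4,fy=4,interpolation=cv2.INTER_CUBIC)
cv2.imwrite('pics/s7.png',a[...,::-1])
H,S,V=hsvs(im);m=box(310,335,140,172)&(H>20)&(H<35)&(S>150)&(V>215);print(m.sum(),plane_pts('side',m,170).mean(0),np.nanmax(W[m][:,2]))
for k in(0,34,42): print(k,project('side',[547.9,-145,20+k]).round(1))
r=box(312,332,172,195)&((H<8)|(H>172))&(S>110);v,u=np.where(r);print(u.min(),u.max(),v.min(),v.max())
```

```text
[ 548.32228891 -144.99864198  266.9491667 ] 51.99662518334225
20 [ 546.53600335 -144.70772419] 173.19977218100337
0 [321.  184.9]
34 [321.  177.2]
42 [321.  175.3]
317 326 173 178
```

View pics/s7.png

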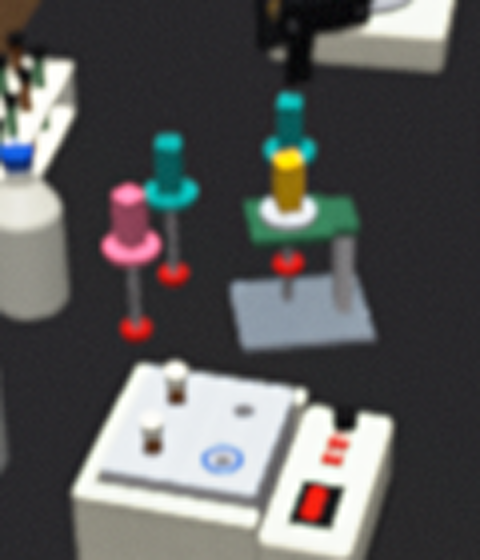

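The gauge hangs upright at (288,195), with the flange flat on the plate and the collar at (288,262) above the tip, at the rows predicted for 34 mm. The vials stand as before and the arm is clear.

```bash
python3 -c "
from plant import bot
print(bot.finish_job())"
```

```text
the job is handed in; nothing more can be done
None
```

I measured the blue-ringed well at about 34 mm deep, hung the gauge back upright and released in the stand's eye with the collar at that depth, and handed the job in; no verdict was shown.

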